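# Run-down check of a washer drum pulley

### The arm

A 6-joint arm with a two-finger parallel gripper is mounted at the origin on the work surface. World frame = base frame: x ahead of the robot, y to its left, z up, the work surface at z = 0. Lengths are in m, angles in rad, forces in N, time in s.
With the tool pointing down it reaches from about 0.25 to 0.8 m from the base axis. Payload 8.5 kg.
Tool frame: the origin (TCP) lies between the finger pads, 19 mm behind the fingertips; this is the grasp point; z points along the fingers, y is the line along which they close (so a half turn about z gives the same grasp; the last joint's range is limited). The gripper opens to 85 mm and grips with 20 to 120 N. Pads are 22 mm wide; open, the fingers measure 114 mm over their backs; the gripper's body (76 mm by 85 mm) begins 54 mm behind the grasp point. The pads swing forward as they close: fully open they stand 13 mm farther back than shut.
Start: joints at [1.319, 0.238, -0.013, 1.319, 0, 1.571], TCP at [0.131, 0.508, 0.25] pointing down, gripper open.
Joint ranges: [-2.66, 2.66], [-1.03, 1.9], [-1.14, 1.46], [-1.82, 2.27], [-1.45, 1.34], [-3.14, 3.14]. Speed limits (rad/s): [2.22, 2.22, 2.79, 3.14, 3.14, 3.14].

### API

Orientations are given as a unit quaternion [x, y, z, w].
In Python, from station import ctrl gives the robot as it stands. The module is installed in compiled form; this text tells all that it offers.
- The arm moves only by the tool apply_moves, never from a script. Its arguments are lists of equal length, an entry for each row: "dp": the shift along the tool's x, y, z scaled (see below), a list of three; "roll": the turn about the tool's z scaled (see below). A call has exactly 8 rows; each row shifts and turns the commanded pose from where the row before left it, along the tool's axes as they then stand; what a row does not reach is not made up. The controller multiplies each number of a shift by 100 mm and each number of a turn by 1.5 rad. A row lasts 1/10 s, in which the tool goes at most 50 mm and 8.59 degrees, less where a joint would pass 70% of its speed; a pose out of reach is approached as far as the arm can. A call with a number of a shift or a turn outside -1 to 1 is refused whole. A call with a gripper value outside its range is refused whole. "grip" is the opening, from 0 (shut) to 1 (fully open), set as the call begins (left out, the last holds). The fingers move at their own pace and stop on an object; "grip_force" is the grip in N (left out, the last holds). Time passes only in rows, so rows that do not move let the fingers close, or fill a call up. It gives the time, the measured TCP pose, the force, the opening and the grip force at its end, in the units of the state.
- ctrl.get_obs(): the state, without advancing time (a new reading comes with each control period).
- ctrl.snapshot(name): name is "scene" or "top" or "wrist"; returns (picture, depth): 480x640x3 uint8, red, green, blue; 480x640 float32, m along the optical axis (not along the pixel's ray), 0 where there is no reading.
- ctrl.camera_params(name): a dict with "mtx" (3x3 intrinsics, pixels), "rvec" (rotation vector, rad) and "tvec" (3), from world to camera coordinates, as OpenCV has them. Camera axes: x right, y down, z forward; pixel columns grow to the right and rows downward; lengths in m; the calibration is good to about 2 mm. The wrist camera is an equidistant fisheye: a pixel r from the principal point sees the ray r / f radians off the axis. A picture is of the moment at which its call begins: read the wrist's pose just before it. camera_params takes no time and is no camera call; for the wrist camera it gives the pose at the moment of the call.
- ctrl.sign_off(): hands the job in; it is judged then, once.
The state is a dict: "time": time; "q": joint angles; "joint_velocities": joint speeds; "tau": joint torques, N m; "tool_pos": TCP position; "eef_rot": TCP orientation; "ft_force": force on the tool from outside, world axes, zero at the start; "ft_torque": the same for the moment, N m; "width": finger opening in m; "grasp_force": force on a finger pad.
Only numpy, scipy, OpenCV 4.12 (cv2) and the standard library are available. Lean on these libraries where they do the work, as an engineer would, in place of code of your own. Each camera call takes 0.05 s, during which the arm holds its last target. There are 200 camera calls.

### The job

Push the pulley by its orange balance weight so that it spins freely anticlockwise (seen from above) at about 15 turns a minute, never over 25, then lift off and follow the weight round with the open or closed gripper hovering centred over it, fingertips 1 to 4 cm above its top and not touching, so that the wrist camera can watch the weight. Stay with it like this for at least 4 seconds without a break while the pulley still does more than 5 turns a minute, then let it run down untouched and finish once it stands still, with the soap bottle, the tray and the wrench left where they are.

Things in the scene. Friction and masses are not known exactly. Their poses are not given: they have to be found in the camera images.
- stand: fixed grey bearing stand under the pulley: base plate 200 x 200 x 14 mm, dark column 84 mm across up to 56 mm; origin at the centre of its underside on the table, z up. The pulley's vertical axis passes through its origin.
- wheel (a joint): rotation of the pulley (rad): grows anticlockwise from above, endless, not wrapped; at 0 the weight lies on the stand's +x side. Nominal moment of inertia 0.011 kg m2 (hidden, -25 to +30 %), viscous drag 0.0005 N m s/rad, dry friction 0.001 N m: from 1.57 rad/s (15 turns a minute) it coasts some 9 to 20 s. A tenth of a newton on the weight moves it.
- hub (a point): centre of the pulley's upper face, on its axis, 78 mm above the table. The pulley is a horizontal aluminium disc 280 mm across, 20 mm thick (58 to 78 mm above the table), about 1.15 kg, with six dark lightening holes and a steel hub boss 52 mm across, with a nut, standing 22 mm above the face.
- weight_top (a point): centre of the top of the orange balance weight, an upright cylinder 32 mm across and 45 mm tall fixed on the pulley's upper face, its centre 110 mm from the axis; its top is 123 mm above the table. Axes turn with the pulley, z up.
- soap: blue soap bottle with white cap, 64 mm across, 170 mm tall, standing loose at the left; origin at the centre of its underside. To be left alone.
- bolt_tray: empty grey open tray 110 x 150 x 40 mm, loose, at the right; origin at the centre of its underside. To be left alone.
- wrench: steel wrench 180 mm long lying on the table beyond the pulley; origin at the middle of its underside. To be left alone.

How it is judged:
By the outcome, as a careful person would: the job done as asked, in the order asked, and still so for the second after the job is handed in, with the robot touching nothing.
It also fails if it takes over 72 s, if anything falls off the work surface, if the arm or the gripper's body presses on something with over 40 N, if the wrist force passes 120 N, or if a joint passes its speed limit or range.

## Working session

There is one attempt and no reset: what is moved stays moved. The work goes in short steps, Python scripts to look and compute and a tool call to move; the robot and the scene stay as the last step left them, time stands still between calls to the robot, and variables do not carry over. Pictures are saved under pics/ and viewed, at most 10 in all, crops included, and the job is handed in when it is done.

Besides the shell and the picture viewer there is one more tool, called after "Call:" as name(argument=value, ...), one argument or row to a line, values as JSON. apply_moves: Moves the arm, as the interface text tells. Shifts and turns lie within -1 to 1; 1 stands for 100 mm of shift or 1.5 rad of turn. Its arguments: {"type":"object","properties":{"dp":{"type":"array"},"roll":{"type":"array"},"grip":{"type":"number"},"grip_force":{"type":"number"}},"required":["dp","roll"]}

```bash
mkdir -p pics
python3 - <<'E'
from station import ctrl
import cv2
o=ctrl.get_obs();print({k:(o[k]) for k in('time','tool_pos','eef_rot','width','q')})
for n in('top',):
    im,d=ctrl.snapshot(n);cv2.imwrite(f'pics/{n}0.png',im[:,:,::-1]);print(ctrl.camera_params(n))
print(ctrl.camera_params('wrist'))
E
```

```text
{'time': 0.0, 'tool_pos': array([0.13070922, 0.50807074, 0.24938466]), 'eef_rot': array([ 1.25556798e-01,  9.92086175e-01, -7.08274853e-04, -9.75928423e-05]), 'width': 0.0855861200656775, 'q': array([ 1.31898241e+00,  2.38778705e-01, -1.42389371e-02,  1.31920853e+00,
        1.57324620e-05,  1.57076057e+00])}
{'mtx': array([[572.70191198,   0.        , 313.93241683],
       [  0.        , 572.70191198, 239.05938944],
       [  0.        ,   0.        ,   1.        ]]), 'rvec': array([ 2.18115216, -2.16681018,  0.09754457]), 'tvec': array([-0.00600106,  0.63791711,  1.61503091])}
{'mtx': array([[371.64829954,   0.        , 317.38660982],
       [  0.        , 371.64829954, 238.52474901],
       [  0.        ,   0.        ,   1.        ]]), 'rvec': array([-2.2774729 , -1.76815038, -0.27173838]), 'tvec': array([-0.52406915, -0.03963671,  0.38203676])}
```

View pics/top0.png

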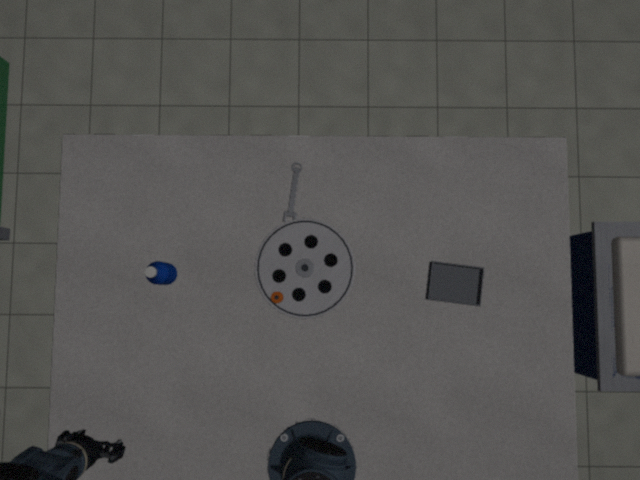

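The top view shows the pulley centred near (305,268), the orange weight at (277,297), soap at (160,272), the tray at (455,283), the wrench at (293,190) and the gripper at (100,447).

```bash
cat > h.py <<'E'
from station import ctrl
import cv2, numpy as np
def cast(c,uv,z,fish=False):
    K=c['mtx'];R=cv2.Rodrigues(c['rvec'])[0];C=-R.T@c['tvec']
    a=(uv[0]-K[0,2])/K[0,0];b=(uv[1]-K[1,2])/K[1,1]
    if fish:
        r=np.hypot(a,b);s=np.sin(r)/max(r,1e-9);v=np.array([a*s,b*s,np.cos(r)])
    else: v=np.array([a,b,1.])
    v=R.T@v
    return C+v*(z-C[2])/v[2]
def blob(im):
    h=cv2.cvtColor(im,cv2.COLOR_RGB2HSV)
    m=cv2.inRange(h,(5,150,70),(22,255,255))
    n,l,s,c=cv2.connectedComponentsWithStats(m)
    if n<2: return None
    i=1+np.argmax(s[1:,4]);return c[i],s[i]
E
python3 - <<'E'
from h import *
im=cv2.imread('pics/top0.png')[:,:,::-1].copy();c=ctrl.camera_params('top')
w=blob(im);print(w)
p=cast(c,w[0],.115);print('weight',p)
g=cv2.cvtColor(im,cv2.COLOR_RGB2GRAY)
# hub boss & rim
m=(g>120).astype(np.uint8)
m[:200]=0;m[330:]=0;m[:,:240]=0;m[:,370:]=0
for t in (130,140,150,160):
    k=(g>t).astype(np.uint8);n,l,s,cc=cv2.connectedComponentsWithStats(k)
    i=l[255:285,262:345];i=np.bincount(i[i>0]).argmax() if (i>0).any() else 0
    if i:
        cs,_=cv2.findContours((l==i).astype(np.uint8),0,cv2.CHAIN_APPROX_NONE)
        cn=max(cs,key=cv2.contourArea);print(t,s[i],cv2.fitEllipse(cv2.convexHull(cn)),cv2.minEnclosingCircle(cn))
for u in [(305,268)]:
    print(cast(c,u,.078))
R=cv2.Rodrigues(c['rvec'])[0];print('cam',-R.T@c['tvec'])
cv2.imwrite('pics/crop.png',cv2.resize(im[210:330,240:370,::-1],None,fx=4,fy=4))
E
```

```text
(array([276.50574713, 297.02298851]), array([271, 292,  12,  11,  87], dtype=int32))
weight [0.4725384 0.0978881 0.115    ]
[0.55274292 0.02234525 0.078     ]
cam [ 0.48821422 -0.00478964  1.66641022]
```

View pics/crop.png

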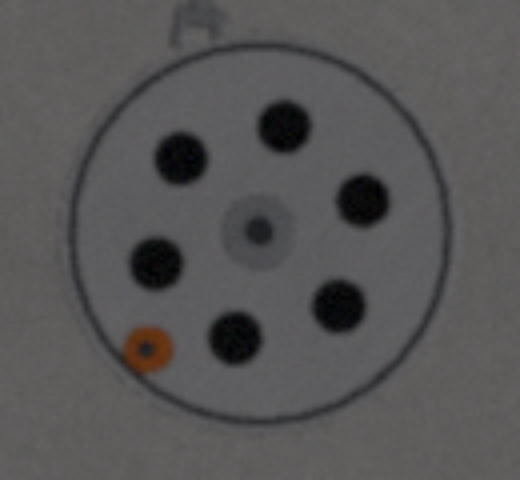

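Run:
```python
from h import *
from scipy.spatial.transform import Rotation as Rn
im=cv2.imread('pics/top0.png')[:,:,::-1].copy();c=ctrl.camera_params('top')
g=cv2.cvtColor(im,cv2.COLOR_RGB2GRAY)
k=(g<40).astype(np.uint8);n,l,s,cc=cv2.connectedComponentsWithStats(k)
P=[cast(c,cc[i],.078) for i in range(1,n) if 60<s[i,4]<300 and 255<cc[i][0]<355 and 220<cc[i][1]<315]
P=np.array(P);print(len(P));A=np.c_[2*P[:,:2],np.ones(len(P))];x=np.linalg.lstsq(A,(P[:,:2]**2).sum(1),rcond=None)[0]
H=x[:2];print('hub',H,P[:,:2].mean(0),'hole r',np.hypot(*(P[:,:2]-H).T))
for z in(.115,.123):
    w=cast(c,blob(im)[0],z)[:2]-H;print(np.hypot(*w),np.degrees(np.arctan2(w[1],w[0])))
o=ctrl.get_obs();T=Rn.from_quat(o['eef_rot']).as_matrix();print(T.round(3))
cw=ctrl.camera_params('wrist');R=cv2.Rodrigues(cw['rvec'])[0];C=-R.T@cw['tvec']
print('wristcam in tool',T.T@(C-o['tool_pos']),'axis',T.T@R.T@[0,0,1])
w=H+.11*np.array([np.cos(2.06),np.sin(2.06)])
print('start push',w, 'delta in tool',T.T@(np.r_[w,.25]-o['tool_pos']))
```

```text
6
hub [0.55375429 0.02374756] [0.55371315 0.02378605] hole r [0.0749625  0.0750145  0.07481056 0.07498786 0.07519104 0.07478427]
0.1099674490110632 137.60760256607526
0.10955129687204163 137.78361319518982
[[-0.968  0.249 -0.   ]
 [ 0.249  0.968 -0.001]
 [-0.    -0.001 -1.   ]]
wristcam in tool [ 0.07884055  0.00034724 -0.12500127] axis [-0.30401359 -0.00130436  0.9526668 ]
start push [0.50206275 0.12084537] delta in tool [-4.56133767e-01 -2.82469860e-01 -1.98117942e-04]
```

Call:
apply_moves(
  dp=[
    [-0.28,-0.18,0],
    [-0.28,-0.18,0],
    [-0.28,-0.18,0],
    [-0.28,-0.18,0],
    [-0.28,-0.18,0],
    [-0.28,-0.18,0],
    [-0.28,-0.18,0],
    [-0.28,-0.18,0],
  ],
  roll=[0,0,0,0,0,0,0,0],
  grip=0,
)

```text
time: 0.85
tool_pos: [0.3124, 0.3119, 0.2497]
eef_rot: [0.126, 0.992, -0.0, -0.0]
ft_force: [0.1, 0.3, -0.1]
width: 0.0002
grasp_force: 0.0
```

Call:
apply_moves(
  dp=[
    [-0.28,-0.18,0],
    [-0.28,-0.18,0],
    [-0.28,-0.18,0],
    [-0.28,-0.18,0],
    [-0.28,-0.18,0],
    [-0.28,-0.18,0],
    [-0.28,-0.17,0],
    [-0.28,-0.05,0],
  ],
  roll=[0,0,0,0,0,0,0,0],
)

```text
time: 1.65
tool_pos: [0.4967, 0.1295, 0.2498]
eef_rot: [0.126, 0.992, -0.0, -0.0]
ft_force: [-0.1, 1.8, 0.0]
width: -0.0001
grasp_force: 0.0
```

Run:
```python
from h import *
from scipy.spatial.transform import Rotation as Rn
cw=ctrl.camera_params('wrist');im,d=ctrl.snapshot('wrist');cv2.imwrite('pics/w1.png',im[:,:,::-1])
o=ctrl.get_obs();T=Rn.from_quat(o['eef_rot']).as_matrix();H=np.array([.5538,.0238])
print(o['time'],o['tool_pos'],o['q'],o['width'],o['joint_velocities'],o['ft_force'])
b=blob(im);print(b);w=cast(cw,b[0],.118,True);print(w,np.hypot(*(w[:2]-H)),np.degrees(np.arctan2(*(w[:2]-H)[::-1])))
t=np.r_[H+.11*np.array([np.cos(2.06),np.sin(2.06)]),.25];print(T.T@(t-o['tool_pos']),T.round(3))
```

```text
1.7 [0.5005209  0.12889168 0.24933796] [ 0.25278141  0.22355353 -0.0347086   1.31134912 -0.00133173  0.50672424] 6.68113130872152e-05 [ 0.04666321 -0.0277776  -0.05941201 -0.0031428   0.0112293   0.07525364] [ 2.58911351 -0.62754276 -0.93121627]
(array([267.07985075, 210.33432836]), array([ 244,  188,   45,   47, 1340], dtype=int32))
[0.47021515 0.09915252 0.118     ] 0.11253634818231245 137.9650434836581
[-0.00354599 -0.00733906 -0.00065175] [[-0.968  0.251  0.001]
 [ 0.251  0.968 -0.001]
 [-0.002 -0.001 -1.   ]]
```

View pics/w1.png

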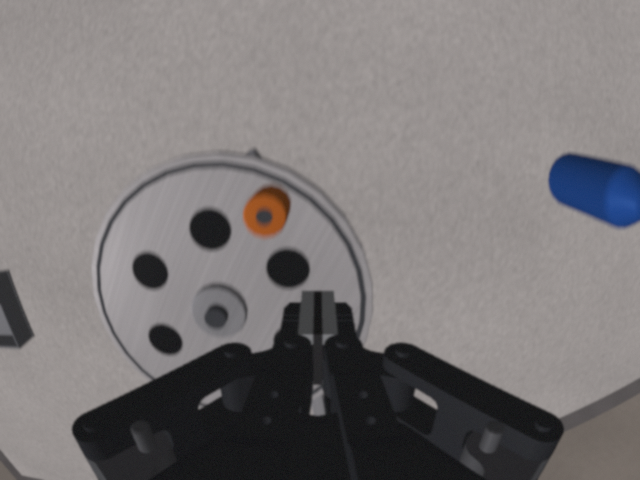

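The wrist view shows the shut fingertips at (318,312), the weight with its bolt dot at about (265,215), the hub boss at (217,307) and the soap at the right (600,190). The weight's bearing agrees with the top view (138°).

Call:
apply_moves(
  dp=[
    [-0.08,-0.08,0.15],
    [0,0,0.25],
    [0,0,0.25],
    [0,0,0.25],
    [0,0,0.25],
    [0,0,0.15],
    [0,0,0.08],
    [0,0,0],
  ],
  roll=[0,0,0,0,0,0,0,0],
)

```text
time: 2.5
tool_pos: [0.5014, 0.1216, 0.111]
eef_rot: [0.126, 0.992, -0.0, -0.001]
ft_force: [-0.1, 0.4, 0.6]
width: 0.0003
grasp_force: 0.0
```

Run:
```python
from h import *
from scipy.spatial.transform import Rotation as Rn
cw=ctrl.camera_params('wrist');im,d=ctrl.snapshot('wrist');cv2.imwrite('pics/w2.png',im[:,:,::-1])
o=ctrl.get_obs();T=Rn.from_quat(o['eef_rot']).as_matrix();H=np.array([.5538,.0238])
print(o['time'],o['tool_pos'],o['joint_velocities'].round(3),o['ft_force'],T.round(3))
p=o['tool_pos'][:2]-H;th=np.arctan2(p[1],p[0]);print(np.hypot(*p),np.degrees(th))
b=blob(im);print(b)
# ramped arc: rates in rad/s per row
v=np.array([.1,.2,.4,.6,.8,1.0,1.2,1.4])
th0=th
r=np.hypot(*p)
for k,w in enumerate(v):
    t1=th0+w*.1; r1=r+(.110-r)*min(1,(k+1)/3)
    r0=r+(.110-r)*min(1,k/3)
    d=r1*np.array([np.cos(t1),np.sin(t1)])-r0*np.array([np.cos(th0),np.sin(th0)])
    print((T.T@np.r_[d,0]*10).round(3),np.degrees(t1));th0=t1
```

```text
2.55 [0.5019443  0.1217522  0.11191543] [-0.002 -0.013  0.021  0.008 -0.001 -0.   ] [-0.76779905  0.03974313  0.09779217] [[-0.969  0.249 -0.001]
 [ 0.249  0.969 -0.   ]
 [ 0.001 -0.    -1.   ]]
0.11083161737103366 117.8966551645051
(array([237.18997247, 272.24242863]), array([ 187,  218,   95,  111, 6901], dtype=int32))
[ 0.006 -0.01   0.   ] 118.46961295963592
[ 0.014 -0.017  0.   ] 119.61552854989756
[ 0.029 -0.033  0.   ] 121.90735973042086
[ 0.044 -0.049  0.   ] 125.3451065012058
[ 0.054 -0.069  0.   ] 129.92876886225238
[ 0.06  -0.092  0.   ] 135.65834681356063
[ 0.059 -0.118  0.   ] 142.5338403551305
[ 0.05  -0.145  0.   ] 150.55524948696205
```

View pics/w2.png

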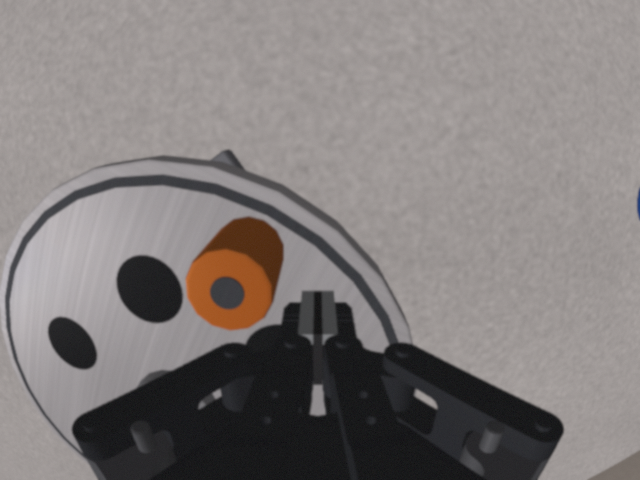

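The wrist view shows the weight clear of the fingers: its top disc is at (228,290) and the fingertips are at (318,312). I'll turn the tool 15° so that a finger back faces along the push.

Call:
apply_moves(
  dp=[
    [0,0,0],
    [0,0,0],
    [0,0,0],
    [0,0,0],
    [0,0,0],
    [0,0,0],
    [0,0,0],
    [0,0,0],
  ],
  roll=[0.05,0.05,0.05,0.025,0,0,0,0],
)

```text
time: 3.35
tool_pos: [0.5022, 0.1217, 0.1122]
eef_rot: [0.254, 0.967, 0.0, 0.0]
ft_force: [0.2, 0.4, -0.7]
width: -0.0004
grasp_force: 0.0
```

```bash
cat > plan.py <<'E'
from h import *
from scipy.spatial.transform import Rotation as Rn
H=np.array([.5538,.0238])
def arc(p,th0,r0,rates,T):
    pts=[p]
    out=[]
    th=th0
    for k,w in enumerate(rates):
        th+=w*.1; q=H+(.110)*np.array([np.cos(th),np.sin(th)])
        d=q-pts[-1]; u=(T.T@np.r_[d,0]*10).round(3)
        pts.append(pts[-1]+(T@u/10)[:2]); out.append((u[:2].tolist(),round(np.degrees(th),1)))
    return out
E
python3 - <<'E'
from plan import *
o=ctrl.get_obs();T=Rn.from_quat(o['eef_rot']).as_matrix()
p=o['tool_pos'][:2];d=p-H;th=np.arctan2(d[1],d[0])
print(o['time'],o['tool_pos'],np.degrees(th),np.hypot(*d),T.round(3),o['q'].round(3))
for x in arc(p,th,0,[.3,.3,.3,.5,.8,1.1,1.4,1.58, 1.58,1.2,1.2,1.5,1.9,1.9,1.9,1.7],T):print(x)
E
```

```text
3.35 [0.5022123  0.12168728 0.11218823] 117.78973417291112 0.11064904497652316 [[-0.871  0.491  0.   ]
 [ 0.491  0.871 -0.   ]
 [-0.     0.    -1.   ]] [ 0.238  0.31  -0.285  0.976 -0.     0.752]
([0.012, -0.032], np.float64(119.5))
([0.017, -0.028], np.float64(121.2))
([0.015, -0.029], np.float64(122.9))
([0.025, -0.049], np.float64(125.8))
([0.033, -0.082], np.float64(130.4))
([0.036, -0.115], np.float64(136.7))
([0.026, -0.152], np.float64(144.7))
([0.004, -0.174], np.float64(153.8))
([-0.023, -0.172], np.float64(162.8))
([-0.036, -0.127], np.float64(169.7))
([-0.051, -0.121], np.float64(176.6))
([-0.083, -0.143], np.float64(185.2))
([-0.134, -0.159], np.float64(196.1))
([-0.162, -0.132], np.float64(206.9))
([-0.184, -0.099], np.float64(217.8))
([-0.178, -0.057], np.float64(227.6))
```

Call:
apply_moves(
  dp=[
    [0.01,-0.03,0],
    [0.02,-0.03,0],
    [0.015,-0.03,0],
    [0.025,-0.05,0],
    [0.035,-0.08,0],
    [0.035,-0.115,0],
    [0.025,-0.15,0],
    [0.005,-0.175,0],
  ],
  roll=[0,0,0,0,0,0,0,0],
)

```text
time: 4.15
tool_pos: [0.4538, 0.0716, 0.112]
eef_rot: [0.254, 0.967, -0.0, -0.0]
ft_force: [-0.6, -0.3, 0.8]
width: 0.0002
grasp_force: 0.0
```

Call:
apply_moves(
  dp=[
    [-0.025,-0.17,0],
    [-0.035,-0.125,-0.2],
    [-0.05,-0.12,-0.2],
    [-0.085,-0.145,-0.08],
    [-0.135,-0.16,0],
    [-0.16,-0.13,0],
    [-0.185,-0.1,0],
    [-0.18,-0.055,0],
  ],
  roll=[0,0,0,0,0,0,0,0],
)

```text
time: 4.95
tool_pos: [0.479, -0.059, 0.1602]
eef_rot: [0.255, 0.967, -0.0, -0.0]
ft_force: [-0.4, 0.7, -0.5]
width: 0.0001
grasp_force: 0.0
```

```bash
cat >> plan.py <<'E'
def top_centre(im,cw):
    # bolt dot in the orange top, else centroid of the bright (top face) orange
    h=cv2.cvtColor(im,cv2.COLOR_RGB2HSV)
    m=cv2.inRange(h,(5,130,140),(22,255,255))
    n,l,s,c=cv2.connectedComponentsWithStats(m)
    if n<2: return None
    i=1+np.argmax(s[1:,4])
    cs,_=cv2.findContours((l==i).astype(np.uint8),cv2.RETR_EXTERNAL,cv2.CHAIN_APPROX_NONE)
    e=cv2.fitEllipse(cv2.convexHull(max(cs,key=cv2.contourArea)))
    w=cast(cw,e[0],.123,True);return e,s[i],w
def look(name):
    t=ctrl.get_obs()['time'];cw=ctrl.camera_params('wrist');o=ctrl.get_obs();im,d=ctrl.snapshot('wrist');cv2.imwrite(f'pics/{name}.png',im[:,:,::-1])
    r=top_centre(im,cw);p=o['tool_pos'][:2]-H
    print('t',t,'tool',o['tool_pos'].round(4),'ang',np.degrees(np.arctan2(p[1],p[0])).round(1),'r',np.hypot(*p).round(4))
    if r:
        w=r[2][:2]-H;print('ell',r[0],'bbox',r[1],'weight ang',np.degrees(np.arctan2(w[1],w[0])).round(2),'r',np.hypot(*w).round(4))
        v=np.degrees(np.arctan2(w[1],w[0]));open('log.txt','a').write(f'{t} {v}\n')
E
python3 - <<'E'
from plan import *
look('f1');print(ctrl.get_obs()['time'])
E
```

```text
t 4.95 tool [ 0.479  -0.059   0.1602] ang -132.1 r 0.1116
5.0
```

View pics/f1.png

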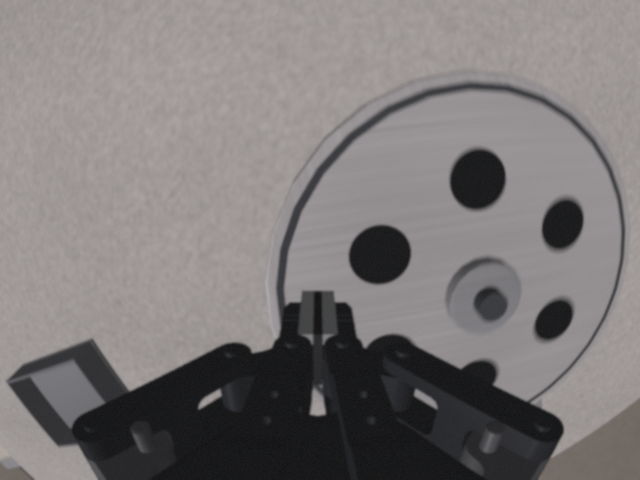

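The weight is out of sight here: it runs ahead, hidden beneath the gripper. Four lightening holes are clear, at (380,253), (478,178), (562,223) and (554,320), so I'll get the phase from them.

```bash
cat >> plan.py <<'E'
def holes(im,cw,fish=True,thr=60):
    # pulley phase (deg, mod 60) from the holes
    g=cv2.cvtColor(im,cv2.COLOR_RGB2GRAY)
    n,l,s,c=cv2.connectedComponentsWithStats((g<thr).astype(np.uint8))
    a=[]
    for i in range(1,n):
        if s[i,4]<60 or s[i,4]>9000: continue
        p=cast(cw,c[i],.078,fish)[:2]-H
        if abs(np.hypot(*p)-.075)<.004: a.append(np.degrees(np.arctan2(p[1],p[0])))
    a=np.array(a)
    return a, np.degrees(np.angle(np.exp(1j*np.radians(a*6)).mean()))/6
E
python3 - <<'E'
from plan import *
a,ph0=holes(cv2.imread('pics/top0.png')[:,:,::-1].copy(),ctrl.camera_params('top'),False,40)
print(a,ph0,'weight-phase',137.7-ph0)
# camera pose in tool is fixed; rebuild it for t=4.95
cw=ctrl.camera_params('wrist');o=ctrl.get_obs();print(o['time'],o['tool_pos'])
d=np.array([.479,-.059,.1602])-o['tool_pos'];R=cv2.Rodrigues(cw['rvec'])[0];cw['tvec']=cw['tvec']-R@d
a,ph=holes(cv2.imread('pics/f1.png')[:,:,::-1].copy(),cw);print(a,ph,[(ph+137.7-ph0+60*k)%360 for k in range(6)])
E
```

```text
[ -12.68750402   47.78275931  -72.62843739  107.3086444  -132.62565584
  167.55690208] -12.548891398076051 weight-phase 150.24889139807604
5.0 [ 0.48135913 -0.06030634  0.16021385]
[ 160.91569561  100.31811331 -140.07450679   38.98242355] -19.964356062938002 [np.float64(130.28453533513803), np.float64(190.28453533513803), np.float64(250.28453533513803), np.float64(310.284535335138), np.float64(10.284535335138003), np.float64(70.284535335138)]
```

```bash
cat >> plan.py <<'E'
def follow(cmd,T,th,w,n=8,catch=4,I=.011):
    cmd=np.array(cmd,float);d=cmd-H;phi=np.arctan2(d[1],d[0]);th=np.unwrap([phi,np.radians(th)])[1]
    gap=th-phi;rr=np.hypot(*d)
    for k in range(1,n+1):
        for _ in range(10): w-=(.0005*w+.001)/I*.01; th+=w*.01
        s=max(0,1-k/catch); a=th-gap*s; r=.110+(rr-.110)*s
        u=(T.T@np.r_[H+r*np.array([np.cos(a),np.sin(a)])-cmd,0]*10)[:2]
        u=(u*200).round()/200; cmd=cmd+(T@np.r_[u,0]/10)[:2]
        print(u.tolist(),np.degrees(th).round(1))
    print('cmd',cmd.round(5).tolist(),'w',w)
E
python3 - <<'E'
from plan import *
T=Rn.from_quat(ctrl.get_obs()['eef_rot']).as_matrix()
follow([.4802,-.0569],T,255.1,1.68,catch=5)
E
```

```text
[-0.285, -0.03] -95.3
[-0.28, 0.05] -85.8
[-0.26, 0.115] -76.5
[-0.22, 0.18] -67.2
[-0.165, 0.225] -58.0
[-0.07, 0.16] -48.9
[-0.045, 0.17] -39.9
[-0.015, 0.17] -31.0
cmd [0.64807, -0.03258] w 1.5485563146672625
```

Call:
apply_moves(
  dp=[
    [-0.285,-0.03,0],
    [-0.28,0.05,0],
    [-0.26,0.115,0],
    [-0.22,0.18,0],
    [-0.165,0.225,0],
    [-0.07,0.16,0],
    [-0.045,0.17,0],
    [-0.015,0.17,0],
  ],
  roll=[0,0,0,0,0,0,0,0],
  grip=1,
)

```text
time: 5.8
tool_pos: [0.6475, -0.0327, 0.1598]
eef_rot: [0.255, 0.967, -0.0, -0.0]
ft_force: [0.3, -0.0, 0.5]
width: 0.0853
grasp_force: 0.0
```

```bash
cat >> plan.py <<'E'
def look2(name):
    cw=ctrl.camera_params('wrist');look(name)
    a,ph=holes(cv2.imread(f'pics/{name}.png')[:,:,::-1].copy(),cw)
    print('holes',a.round(1),[round((ph+150.25+60*k)%360,1) for k in range(6)])
E
python3 - <<'E'
from plan import *
look2('f2')
T=Rn.from_quat(ctrl.get_obs()['eef_rot']).as_matrix();print(T.round(3))
E
```

```text
t 5.8 tool [ 0.6475 -0.0327  0.1598] ang -31.1 r 0.1094
ell ((314.6860046386719, 289.55950927734375), (55.06840133666992, 62.48406982421875), 95.43303680419922) bbox [ 284  262   62   56 2181] weight ang -31.86 r 0.108
holes [-122.8   59.8  -62.4   -1.1] [np.float64(148.6), np.float64(208.6), np.float64(268.6), np.float64(328.6), np.float64(28.6), np.float64(88.6)]
[[-0.871  0.491  0.   ]
 [ 0.491  0.871  0.001]
 [ 0.     0.001 -1.   ]]
```

View pics/f2.png

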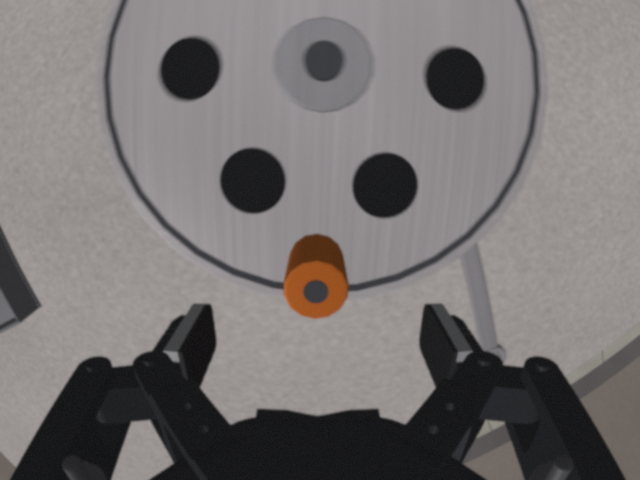

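The open gripper is centred over the weight: its bolt dot is at (316,292), midway between the fingers at (205,330) and (432,330).

Run:
```python
from plan import *
T=Rn.from_quat(ctrl.get_obs()['eef_rot']).as_matrix()
follow([.64807,-.03258],T,332.6,1.535,n=16,catch=2)
```

```text
[0.015, 0.2] -18.7
[0.045, 0.195] -10.0
[0.065, 0.15] -1.4
[0.09, 0.135] 7.0
[0.105, 0.125] 15.4
[0.12, 0.105] 23.7
[0.13, 0.085] 31.9
[0.14, 0.065] 40.0
[0.15, 0.04] 48.0
[0.15, 0.025] 56.0
[0.15, 0.0] 63.8
[0.15, -0.02] 71.6
[0.14, -0.035] 79.2
[0.135, -0.055] 86.8
[0.125, -0.075] 94.3
[0.11, -0.085] 101.7
cmd [0.53158, 0.13133] w 1.2869809288914764
```

Call:
apply_moves(
  dp=[
    [0.015,0.2,0],
    [0.045,0.195,0],
    [0.065,0.15,0],
    [0.09,0.135,0],
    [0.105,0.125,0],
    [0.12,0.105,0],
    [0.13,0.085,0],
    [0.14,0.065,0],
  ],
  roll=[0,0,0,0,0,0,0,0],
)

```text
time: 6.65
tool_pos: [0.6372, 0.0961, 0.16]
eef_rot: [0.254, 0.967, -0.0, -0.0]
ft_force: [-0.4, -0.6, -0.5]
width: 0.0853
grasp_force: 0.0
```

Call:
apply_moves(
  dp=[
    [0.15,0.04,0],
    [0.15,0.025,0],
    [0.15,0,0],
    [0.15,-0.02,0],
    [0.14,-0.035,0],
    [0.135,-0.055,0],
    [0.125,-0.075,0],
    [0.11,-0.085,0],
  ],
  roll=[0,0,0,0,0,0,0,0],
)

```text
time: 7.45
tool_pos: [0.5298, 0.1318, 0.1601]
eef_rot: [0.254, 0.967, -0.0, 0.0]
ft_force: [-0.3, 0.4, 0.4]
width: 0.0852
grasp_force: 0.0
```

Run:
```python
from plan import *
look2('f3')
```

```text
t 7.45 tool [0.5298 0.1318 0.1601] ang 102.5 r 0.1106
ell ((308.8066711425781, 284.98858642578125), (55.60710525512695, 61.856101989746094), 99.42488861083984) bbox [ 278  257   62   57 2136] weight ang 105.42 r 0.1101
holes [ 135.6 -166.1   75.6] [np.float64(165.3), np.float64(225.3), np.float64(285.3), np.float64(345.3), np.float64(45.3), np.float64(105.3)]
```

Run:
```python
from plan import *
T=Rn.from_quat(ctrl.get_obs()['eef_rot']).as_matrix()
follow([.53158,.13133],T,109.1,1.345,n=16,catch=3,I=.0142)
```

```text
[0.135, -0.14] 116.8
[0.105, -0.16] 124.4
[0.08, -0.175] 131.9
[0.035, -0.14] 139.4
[0.02, -0.14] 146.8
[0.0, -0.14] 154.1
[-0.015, -0.14] 161.4
[-0.035, -0.135] 168.6
[-0.05, -0.125] 175.7
[-0.065, -0.12] 182.8
[-0.08, -0.11] 189.8
[-0.09, -0.095] 196.7
[-0.1, -0.085] 203.6
[-0.11, -0.075] 210.4
[-0.115, -0.055] 217.2
[-0.12, -0.045] 223.9
cmd [0.47437, -0.05228] w 1.1617280974870285
```

Call:
apply_moves(
  dp=[
    [0.135,-0.14,0],
    [0.105,-0.16,0],
    [0.08,-0.175,0],
    [0.035,-0.14,0],
    [0.02,-0.14,0],
    [0,-0.14,0],
    [-0.015,-0.14,0],
    [-0.035,-0.135,0],
  ],
  roll=[0,0,0,0,0,0,0,0],
)

```text
time: 8.3
tool_pos: [0.4452, 0.0447, 0.16]
eef_rot: [0.254, 0.967, -0.0, 0.0]
ft_force: [-0.7, -0.0, -0.1]
width: 0.0855
grasp_force: 0.0
```

Call:
apply_moves(
  dp=[
    [-0.05,-0.125,0],
    [-0.065,-0.12,0],
    [-0.08,-0.11,0],
    [-0.09,-0.095,0],
    [-0.1,-0.085,0],
    [-0.11,-0.075,0],
    [-0.115,-0.055,0],
    [-0.12,-0.045,0],
  ],
  roll=[0,0,0,0,0,0,0,0],
)

```text
time: 9.1
tool_pos: [0.4749, -0.0529, 0.16]
eef_rot: [0.254, 0.967, -0.0, 0.0]
ft_force: [-0.9, 0.5, -0.3]
width: 0.0852
grasp_force: 0.0
```

Run:
```python
from plan import *
look2('f4')
```

```text
t 9.1 tool [ 0.4749 -0.0529  0.16  ] ang -135.8 r 0.1101
ell ((325.20263671875, 261.2645568847656), (59.001426696777344, 64.36331939697266), 95.92476654052734) bbox [ 293  233   65   58 2395] weight ang -144.16 r 0.1124
holes [ 127.4 -173.4   66.5 -114.7] [np.float64(156.7), np.float64(216.7), np.float64(276.7), np.float64(336.7), np.float64(36.7), np.float64(96.7)]
```

Run:
```python
from plan import *
T=Rn.from_quat(ctrl.get_obs()['eef_rot']).as_matrix()
follow([.47437,-.05228],T,219.3,1.04,n=12,catch=2,I=.0102)
```

```text
[-0.07, -0.02] -134.8
[-0.065, -0.01] -129.0
[-0.11, -0.015] -123.2
[-0.11, -0.0] -117.6
[-0.105, 0.01] -112.0
[-0.105, 0.015] -106.5
[-0.1, 0.03] -101.1
[-0.095, 0.035] -95.8
[-0.09, 0.045] -90.5
[-0.085, 0.055] -85.4
[-0.075, 0.055] -80.3
[-0.075, 0.065] -75.3
cmd [0.58185, -0.08265] w 0.866293018640385
```

Call:
apply_moves(
  dp=[
    [-0.07,-0.02,0],
    [-0.065,-0.01,0],
    [-0.11,-0.015,0],
    [-0.11,0,0],
    [-0.105,0.01,0],
    [-0.105,0.015,0],
    [-0.1,0.03,0],
    [-0.095,0.035,0],
  ],
  roll=[0,0,0,0,0,0,0,0],
)

```text
time: 9.95
tool_pos: [0.5434, -0.0857, 0.1599]
eef_rot: [0.254, 0.967, -0.0, -0.0]
ft_force: [0.6, -0.0, -0.3]
width: 0.0854
grasp_force: 0.0
```

Run:
```python
from plan import *
look2('f5')
T=Rn.from_quat(ctrl.get_obs()['eef_rot']).as_matrix()
L=np.loadtxt('log.txt')
th=np.unwrap(np.radians(L[:,1]));t=L[:,0]
from scipy.optimize import least_squares
def sim(x):
    a,w,I=x;out=[];tt=t[0]
    for e in t:
        while tt<e-1e-6: w-=(.0005*w+.001)/I*.005;a+=w*.005;tt+=.005
        out.append(a)
    return np.array(out),w
f=least_squares(lambda x:(sim(x)[0]-th),[th[0],1.55,.011],x_scale=[1,1,.01])
w=sim(f.x)[1];a=sim(f.x)[0][-1];print(f.x,np.degrees(f.fun),w)
w-=(.0005*w+.001)/f.x[2]*.05;a+=w*.05
follow([.5428,-.0857],T,np.degrees(a),w,n=16,catch=2,I=f.x[2])
```

```text
t 9.95 tool [ 0.5434 -0.0857  0.1599] ang -95.4 r 0.11
ell ((316.11907958984375, 292.8532409667969), (54.777313232421875, 62.16607666015625), 95.87682342529297) bbox [ 285  266   63   55 2167] weight ang -95.37 r 0.1108
holes [ 176.1  116.8 -125.2   56.4  -65.6   -4.8] [np.float64(145.9), np.float64(205.9), np.float64(265.9), np.float64(325.9), np.float64(25.9), np.float64(85.9)]
[-0.55438036  1.59084255  0.01009384] [ 0.0936953  -0.32870297  0.51041888 -0.27541121] 0.9235259128746741
[-0.11, 0.055] -87.8
[-0.105, 0.07] -82.7
[-0.075, 0.065] -77.7
[-0.07, 0.065] -72.7
[-0.06, 0.07] -67.8
[-0.055, 0.075] -63.0
[-0.045, 0.075] -58.3
[-0.04, 0.08] -53.7
[-0.035, 0.085] -49.1
[-0.025, 0.08] -44.6
[-0.02, 0.08] -40.2
[-0.01, 0.085] -35.9
[-0.005, 0.08] -31.7
[-0.0, 0.08] -27.5
[0.005, 0.08] -23.4
[0.01, 0.075] -19.4
cmd [0.65755, -0.0127] w 0.6940203444748737
```

Call:
apply_moves(
  dp=[
    [-0.11,0.055,0],
    [-0.105,0.07,0],
    [-0.075,0.065,0],
    [-0.07,0.065,0],
    [-0.06,0.07,0],
    [-0.055,0.075,0],
    [-0.045,0.075,0],
    [-0.04,0.08,0],
  ],
  roll=[0,0,0,0,0,0,0,0],
)

```text
time: 10.8
tool_pos: [0.6191, -0.0642, 0.16]
eef_rot: [0.254, 0.967, -0.0, -0.0]
ft_force: [0.4, -0.2, 0.0]
width: 0.0851
grasp_force: 0.0
```

Call:
apply_moves(
  dp=[
    [-0.035,0.085,0],
    [-0.025,0.08,0],
    [-0.02,0.08,0],
    [-0.01,0.085,0],
    [-0.005,0.08,0],
    [0,0.08,0],
    [0.005,0.08,0],
    [0.01,0.075,0],
  ],
  roll=[0,0,0,0,0,0,0,0],
)

```text
time: 11.6
tool_pos: [0.6574, -0.0118, 0.16]
eef_rot: [0.254, 0.967, -0.0, -0.0]
ft_force: [-0.3, -0.0, -0.5]
width: 0.0852
grasp_force: 0.0
```

Call:
apply_moves(
  dp=[
    [0.015,0.07,-0.1],
    [0.015,0.06,-0.2],
    [0.01,0.04,-0.25],
    [0,0,-0.25],
    [0,0,-0.2],
    [0,0,-0.1],
    [0,0,0],
    [0,0,0],
  ],
  roll=[0,0,0,0,0,0,0,0],
)

```text
time: 12.4
tool_pos: [0.662, 0.0044, 0.2694]
eef_rot: [0.254, 0.967, -0.0, -0.0]
ft_force: [0.1, -0.2, -0.4]
width: 0.0855
grasp_force: 0.0
```

Run:
```python
from plan import *
look2('f6')
```

```text
t 12.4 tool [0.662  0.0044 0.2694] ang -10.2 r 0.1099
ell ((376.8577880859375, 186.89222717285156), (37.6524772644043, 38.638587951660156), 79.76192474365234) bbox [357 168  40  38 863] weight ang 18.99 r 0.1071
holes [ 170.5  111.3 -131.7   50.4  -72.6  -11.6] [np.float64(139.6), np.float64(199.6), np.float64(259.6), np.float64(319.6), np.float64(19.6), np.float64(79.6)]
```

The weight was followed from about 5.4 s to 11.6 s, and I have lifted clear. Now I'll wait for the pulley to run down.

Call:
apply_moves(
  dp=[
    [0,0,0],
    [0,0,0],
    [0,0,0],
    [0,0,0],
    [0,0,0],
    [0,0,0],
    [0,0,0],
    [0,0,0],
  ],
  roll=[0,0,0,0,0,0,0,0],
)

```text
time: 13.25
tool_pos: [0.6621, 0.0043, 0.27]
eef_rot: [0.254, 0.967, -0.0, 0.0]
ft_force: [-0.7, 0.2, 1.1]
width: 0.0855
grasp_force: 0.0
```

Call:
apply_moves(
  dp=[
    [0,0,0],
    [0,0,0],
    [0,0,0],
    [0,0,0],
    [0,0,0],
    [0,0,0],
    [0,0,0],
    [0,0,0],
  ],
  roll=[0,0,0,0,0,0,0,0],
)

```text
time: 14.05
tool_pos: [0.6621, 0.0043, 0.27]
eef_rot: [0.254, 0.967, -0.0, 0.0]
ft_force: [-0.1, -0.4, -0.8]
width: 0.0855
grasp_force: 0.0
```

Call:
apply_moves(
  dp=[
    [0,0,0],
    [0,0,0],
    [0,0,0],
    [0,0,0],
    [0,0,0],
    [0,0,0],
    [0,0,0],
    [0,0,0],
  ],
  roll=[0,0,0,0,0,0,0,0],
)

```text
time: 14.85
tool_pos: [0.6621, 0.0043, 0.27]
eef_rot: [0.254, 0.967, -0.0, 0.0]
ft_force: [0.1, -0.1, -0.1]
width: 0.0855
grasp_force: 0.0
```

Call:
apply_moves(
  dp=[
    [0,0,0],
    [0,0,0],
    [0,0,0],
    [0,0,0],
    [0,0,0],
    [0,0,0],
    [0,0,0],
    [0,0,0],
  ],
  roll=[0,0,0,0,0,0,0,0],
)

```text
time: 15.65
tool_pos: [0.6621, 0.0043, 0.27]
eef_rot: [0.254, 0.967, -0.0, -0.0]
ft_force: [-0.7, -0.7, -0.5]
width: 0.0854
grasp_force: 0.0
```

Call:
apply_moves(
  dp=[
    [0,0,0],
    [0,0,0],
    [0,0,0],
    [0,0,0],
    [0,0,0],
    [0,0,0],
    [0,0,0],
    [0,0,0],
  ],
  roll=[0,0,0,0,0,0,0,0],
)

```text
time: 16.45
tool_pos: [0.6621, 0.0043, 0.27]
eef_rot: [0.254, 0.967, -0.0, -0.0]
ft_force: [0.1, -0.4, -0.4]
width: 0.0849
grasp_force: 0.0
```

Call:
apply_moves(
  dp=[
    [0,0,0],
    [0,0,0],
    [0,0,0],
    [0,0,0],
    [0,0,0],
    [0,0,0],
    [0,0,0],
    [0,0,0],
  ],
  roll=[0,0,0,0,0,0,0,0],
)

```text
time: 17.25
tool_pos: [0.6621, 0.0043, 0.27]
eef_rot: [0.254, 0.967, -0.0, 0.0]
ft_force: [0.5, 0.3, 0.5]
width: 0.0856
grasp_force: 0.0
```

Call:
apply_moves(
  dp=[
    [0,0,0],
    [0,0,0],
    [0,0,0],
    [0,0,0],
    [0,0,0],
    [0,0,0],
    [0,0,0],
    [0,0,0],
  ],
  roll=[0,0,0,0,0,0,0,0],
)

```text
time: 18.05
tool_pos: [0.6621, 0.0043, 0.27]
eef_rot: [0.254, 0.967, -0.0, -0.0]
ft_force: [-0.7, -0.0, -0.4]
width: 0.0856
grasp_force: 0.0
```

Call:
apply_moves(
  dp=[
    [0,0,0],
    [0,0,0],
    [0,0,0],
    [0,0,0],
    [0,0,0],
    [0,0,0],
    [0,0,0],
    [0,0,0],
  ],
  roll=[0,0,0,0,0,0,0,0],
)

```text
time: 18.85
tool_pos: [0.6621, 0.0043, 0.27]
eef_rot: [0.254, 0.967, -0.0, 0.0]
ft_force: [-0.7, -0.2, 0.5]
width: 0.0856
grasp_force: 0.0
```

Call:
apply_moves(
  dp=[
    [0,0,0],
    [0,0,0],
    [0,0,0],
    [0,0,0],
    [0,0,0],
    [0,0,0],
    [0,0,0],
    [0,0,0],
  ],
  roll=[0,0,0,0,0,0,0,0],
)

```text
time: 19.65
tool_pos: [0.6621, 0.0043, 0.27]
eef_rot: [0.254, 0.967, -0.0, 0.0]
ft_force: [-0.6, -0.4, -0.0]
width: 0.0854
grasp_force: 0.0
```

Call:
apply_moves(
  dp=[
    [0,0,0],
    [0,0,0],
    [0,0,0],
    [0,0,0],
    [0,0,0],
    [0,0,0],
    [0,0,0],
    [0,0,0],
  ],
  roll=[0,0,0,0,0,0,0,0],
)

```text
time: 20.45
tool_pos: [0.6621, 0.0043, 0.27]
eef_rot: [0.254, 0.967, -0.0, -0.0]
ft_force: [0.5, -0.8, 0.7]
width: 0.0853
grasp_force: 0.0
```

Run:
```python
from plan import *
look2('g1')
for _ in range(9): ctrl.snapshot('wrist')
look2('g2')
```

```text
t 20.45 tool [0.6621 0.0043 0.27  ] ang -10.2 r 0.11
holes [ 169.4  110.1 -132.8   49.2  -73.8  -12.8] [np.float64(138.5), np.float64(198.5), np.float64(258.5), np.float64(318.5), np.float64(18.5), np.float64(78.5)]
t 20.95 tool [0.6621 0.0043 0.27  ] ang -10.2 r 0.1101
holes [ 169.4  110.1 -132.8   49.2  -73.8  -12.8] [np.float64(138.5), np.float64(198.5), np.float64(258.5), np.float64(318.5), np.float64(18.5), np.float64(78.5)]
```

Run:
```python
from plan import *
im,d=ctrl.snapshot('top');cv2.imwrite('pics/top1.png',im[:,:,::-1]);print(blob(im))
a=cv2.imread('pics/top0.png');print([cv2.absdiff(a,im[:,:,::-1])[y0:y1,x0:x1].mean() for x0,x1,y0,y1 in((140,182,255,290),(420,490,255,310),(280,305,160,215))])
```

```text
None
[np.float64(8.744671201814059), np.float64(8.004329004329005), np.float64(46.83684848484849)]
```

View pics/top1.png

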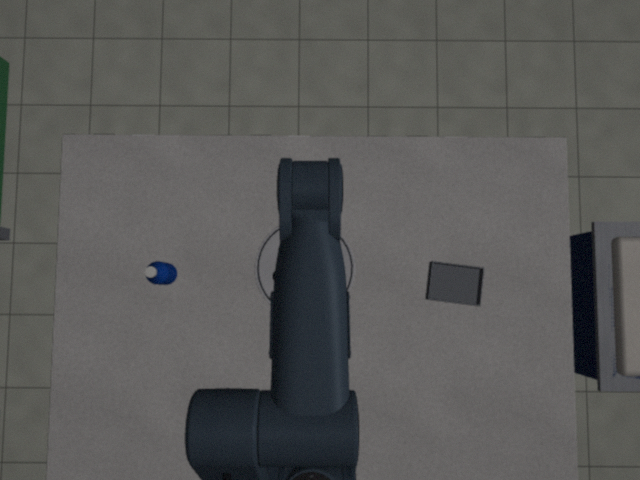

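The soap (160,272) and the tray (455,283) stand where they were, and the arm hides the pulley from above. The wrist view shows no change in the hole phase over 0.5 s, so the pulley has stopped.

```bash
python3 -c "
from station import ctrl
print(ctrl.sign_off())"
```

```text
the job is handed in; nothing more can be done
None
```

Job handed in: the pulley was released at an estimated 17 to 18 turns a minute (a little over the 15 asked, under the 25 limit), followed for about 6 s at a height of about 2 to 3 cm (within about 15 mm of centre at each check), and ran down untouched to a standstill; soap and tray look unmoved, and the wrench was hidden by the arm in the last picture, so unchecked.

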